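# Refit the height knob of the standing desk and hold it pressed

### The job

Slip exactly two of the three loose aluminium spacer rings flat onto the D-shaft of the desk's grey height-control box, leaving the third on the desk well clear of the box, and only then fit the plastic pointer knob: turn it so that the flat in its bore matches the flat of the shaft (pointer towards the white tick), and push it home against the spacers. Finish with the gripper still on the knob, holding it and the shaft pressed fully down against the spring: do not let go. Leave the other things on the desk where they are.

Things in the scene. Friction and masses are not known exactly. Their poses are not given: they have to be found in the camera images.
- control: Matte grey height-control box, 130 (x) x 110 (y) x 45 mm tall, fixed to the desk at some yaw; origin at the centre of its underside, z up. The D-shaft rises from the middle of its top. A raised white tick on its top, 42 to 60 mm from the shaft's axis along box +x, shows the side of the shaft's flat.
- shaft_base (a point): Centre of the top face of the shaft's 36 mm steel flange: 57 mm above the desk, 12 mm above the box's top when not pressed. The steel D-shaft rises 40 mm from it: 14 mm in diameter, one flat 4 mm from the axis on the +x side, the top 6 mm tapered to 0.6 of the section. z up, +x squarely out through the flat. Shaft and flange do not turn; they slide down together.
- press (a joint): How far the flange and shaft are pushed down into the box: 0 at rest, 0.008 m at the stop. A spring returns them: 3 N to start, 11 N at the stop.
- knob_base (a point): Centre of the underside of the grey plastic knob standing upright and loose on the desk: round skirt 44 mm wide, 30 mm tall, grip bar on top, 58 mm tall in all. Blind D bore from below: 24 mm deep, 16 mm in diameter, flat 5 mm from the axis on the +x side (1 mm clearance all round; it enters if turned within about 0.15 rad). +x runs to the pointer, z up.
- knob_grip (a point): Point to pinch in the knob's grip bar, on the knob's axis, 52 mm above its underside. The bar spans 30 to 58 mm above the underside, is 12 mm thick (across knob y), and runs along knob x from -20 mm to +20 mm, then narrows to the pointer's nose at +34 mm. Pinch it across its 12 mm; below 30 mm the wider skirt stops the fingertips.
- knob_pointer (a point): Tip of the knob's pointer nose, 34 mm from the knob's axis along knob +x, 44 mm above the knob's underside: on the same side as the flat of the bore.
- spacer1_mid (a point): Centre of one of three identical loose aluminium spacer rings, lying flat on the desk: 40 mm outer diameter, 18 mm hole, 10 mm thick; this point lies in the middle of the hole, 5 mm above its underside; z up.
- spacer2_mid (a point): Centre of one of three identical loose aluminium spacer rings, lying flat on the desk: 40 mm outer diameter, 18 mm hole, 10 mm thick; this point lies in the middle of the hole, 5 mm above its underside; z up.
- spacer3_mid (a point): Centre of one of three identical loose aluminium spacer rings, lying flat on the desk: 40 mm outer diameter, 18 mm hole, 10 mm thick; this point lies in the middle of the hole, 5 mm above its underside; z up.
- gamepad: Bystander to leave alone: matte grey game controller, about 110 x 145 x 46 mm; origin at the centre of its underside.
- wooden_box: Bystander to leave alone: closed small wooden box, 102 x 132 x 60 mm; origin at the centre of its underside.
- steel_cup: Bystander to leave alone: stainless steel cup, 76 mm wide, 95 mm tall; origin at the centre of its underside.
- phone_stand: Bystander to leave alone: white plastic phone stand, 100 x 75 mm foot, 112 mm tall; origin at the centre of its underside.
- paperweight: Bystander to leave alone: round glass paperweight, 72 mm wide, 48 mm tall; origin at the centre of its underside.
- screwdriver: Bystander to leave alone: screwdriver lying down, 160 mm long; origin at desk height under its middle.
- mouse: Bystander to leave alone: round black mouse, 66 mm wide, 37 mm tall; origin at the centre of its underside.
There are look-alikes about, which are no part of the job. Leave any purple or red look-alike of the part that bears knob_base alone.

How it is judged:
On the way, in this order (a step that is already met when the one before it is completed fails the run):
1. exactly two spacers lie flat on the shaft, the third lies on the desk, the knob is not yet on (((horizontal distance between each of spacer1_mid, spacer2_mid and shaft_base below 0.005 m and z of spacer1_mid in the frame of shaft_base between 0.003 and 0.0175 m and angle between each of spacer1_mid, spacer2_mid's own z axis and vertical below 0.1 rad and z of spacer2_mid in the frame of shaft_base between 0.003 and 0.0175 m and horizontal distance between spacer3_mid and shaft_base above 0.05 m and height (world z) of spacer3_mid below 0.02 m) or (horizontal distance between each of spacer1_mid, spacer3_mid and shaft_base below 0.005 m and z of spacer1_mid in the frame of shaft_base between 0.003 and 0.0175 m and angle between each of spacer1_mid, spacer3_mid's own z axis and vertical below 0.1 rad and z of spacer3_mid in the frame of shaft_base between 0.003 and 0.0175 m and horizontal distance between spacer2_mid and shaft_base above 0.05 m and height (world z) of spacer2_mid below 0.02 m) or (horizontal distance between each of spacer2_mid, spacer3_mid and shaft_base below 0.005 m and z of spacer2_mid in the frame of shaft_base between 0.003 and 0.0175 m and angle between each of spacer2_mid, spacer3_mid's own z axis and vertical below 0.1 rad and z of spacer3_mid in the frame of shaft_base between 0.003 and 0.0175 m and horizontal distance between spacer1_mid and shaft_base above 0.05 m and height (world z) of spacer1_mid below 0.02 m)) and not (z of knob_base in the frame of shaft_base between 0.0175 and 0.0225 m and horizontal distance between knob_base and shaft_base below 0.003 m and angle between the z axis of knob_base and the z axis of shaft_base, either way round below 0.08 rad and angle between the x axis of knob_base and the x axis of shaft_base, either way round below 0.3 rad and x of knob_pointer in the frame of shaft_base above 0.025 m)), for 0.2 s.
2. the knob sits home on the two spacers, its flat matched to the shaft's (((horizontal distance between each of spacer1_mid, spacer2_mid and shaft_base below 0.005 m and z of spacer1_mid in the frame of shaft_base between 0.003 and 0.0175 m and angle between each of spacer1_mid, spacer2_mid's own z axis and vertical below 0.1 rad and z of spacer2_mid in the frame of shaft_base between 0.003 and 0.0175 m and horizontal distance between spacer3_mid and shaft_base above 0.05 m and height (world z) of spacer3_mid below 0.02 m) or (horizontal distance between each of spacer1_mid, spacer3_mid and shaft_base below 0.005 m and z of spacer1_mid in the frame of shaft_base between 0.003 and 0.0175 m and angle between each of spacer1_mid, spacer3_mid's own z axis and vertical below 0.1 rad and z of spacer3_mid in the frame of shaft_base between 0.003 and 0.0175 m and horizontal distance between spacer2_mid and shaft_base above 0.05 m and height (world z) of spacer2_mid below 0.02 m) or (horizontal distance between each of spacer2_mid, spacer3_mid and shaft_base below 0.005 m and z of spacer2_mid in the frame of shaft_base between 0.003 and 0.0175 m and angle between each of spacer2_mid, spacer3_mid's own z axis and vertical below 0.1 rad and z of spacer3_mid in the frame of shaft_base between 0.003 and 0.0175 m and horizontal distance between spacer1_mid and shaft_base above 0.05 m and height (world z) of spacer1_mid below 0.02 m)) and z of knob_base in the frame of shaft_base between 0.0175 and 0.0225 m and horizontal distance between knob_base and shaft_base below 0.003 m and angle between the z axis of knob_base and the z axis of shaft_base, either way round below 0.08 rad and angle between the x axis of knob_base and the x axis of shaft_base, either way round below 0.3 rad and x of knob_pointer in the frame of shaft_base above 0.025 m), for 0.2 s.
At the end, for the whole second after the job is handed in: Two spacers flat on the shaft (within 5 mm of its axis), the third on the desk over 50 mm from the shaft; knob underside 17.5 to 22.5 mm above the flange, within 3 mm of the axis, pointer on the flat's side; shaft held down over 6 of its 8 mm with the fingers still on the knob (all of step 2 and value of joint press above 0.006 m and contact force between the fingers and knob above 1 N); the arm keeps its last pose, push and grip.
It fails at once if a bystander (game controller, wooden box, cup, phone stand, paperweight, screwdriver, mouse) is moved by more than 30 mm (distance of any of gamepad, wooden_box, steel_cup, phone_stand, paperweight, screwdriver, mouse from where it was at the start of the episode above 0.03 m).
It also fails if it takes over 72 s, if anything falls off the work surface, if the arm or the gripper's body presses on something with over 40 N, if the wrist force passes 120 N, or if a joint passes its speed limit or range.

### The arm

A 6-joint arm with a two-finger parallel gripper is mounted at the origin on the work surface. World frame = base frame: x ahead of the robot, y to its left, z up, the work surface at z = 0. Lengths are in m, angles in rad, forces in N, time in s.
With the tool pointing down it reaches from about 0.3 to 0.95 m from the base axis. Payload 3.1 kg.
Tool frame: the origin (TCP) lies on the front face of the gripper's body, between the roots of the fingers; the fingertips stand 73 mm ahead of it and the grasp point (between the pads) lies 54 mm ahead of it; z points along the fingers, y is the line along which they close (so a half turn about z gives the same grasp; the last joint's range is limited). The gripper opens to 85 mm and grips with 20 to 120 N. Pads are 22 mm wide; open, the fingers measure 114 mm over their backs; the gripper's body (76 mm by 85 mm) begins 54 mm behind the grasp point. The pads swing forward as they close: fully open they stand 13 mm farther back than shut.
Start: joints at [1.096, 0.308, 1.634, -0, 1.2, -0.07], TCP at [0.246, 0.574, 0.304] pointing down, gripper open.
Joint ranges: [-3.06, 3.06], [-0.79, 1.96], [0.05, 2.63], [-1.19, 4.34], [0.05, 2.64], [-2.94, 2.94]. Speed limits (rad/s): [2.79, 2.79, 3.14, 3.14, 3.14, 3.14].

### API

Orientations are given as [roll, pitch, yaw] about the fixed x, y, z axes, in that order (R = Rz(yaw) Ry(pitch) Rx(roll)).
In Python, from rig import * gives the robot as it stands.
- The arm moves only by the shell command python3 -m inch 'ROWS' [FORCE]. ROWS is JSON, a list of rows, each an object of numbers: "claw": the opening in per cent of the stroke, from 0 (shut) to 100 (fully open); "tx", "ty", "tz": the shift along the world's x, y, z in m; "rx", "ry", "rz": the turn, a rotation vector about the world's x, y, z in degrees. In form: [{"claw": .., "tx": .., "ty": .., "tz": .., "rx": .., "ry": .., "rz": ..}, ...]. A call has 1 to 20 rows; each row is the pose to reach, as a shift and turn from the pose commanded when the call began; what a row does not reach only later rows make up. A row lasts 1/12 s, in which the tool goes at most 41.7 mm and 7.16 degrees, less where a joint would pass 70% of its speed; a pose out of reach is approached as far as the arm can. A call with a gripper value outside its range is refused whole. The fingers move at their own pace and stop on an object; FORCE is the grip in N (left out, the last holds). Time passes only in rows, so rows that repeat a pose let the fingers close. It gives the time, the measured TCP pose, the force, the opening and the grip force at its end, in the units of the state.
- read_state(): the state, without advancing time (a new reading comes with each control period).
- capture(name): name is "scene" or "top" or "wrist"; returns a dict with "color" (480x640x3 uint8, red, green, blue), "fx", "fy", "cx", "cy" (pixels), "distortion" ([k1, k2, p1, p2, k3] as OpenCV has them; the pictures are not rectified), "rvec" (rotation vector, rad) and "tvec" (3), from world to camera coordinates, as OpenCV has them; the wrist camera has in their place "tool_from_camera" (4x4, takes a point from camera to tool coordinates, whose origin is the TCP and whose axes are the flange's). Camera axes: x right, y down, z forward; pixel columns grow to the right and rows downward; lengths in m; the calibration is good to about 2 mm. A picture is of the moment at which its call begins: read the wrist's pose just before it. There is no depth.
- sign_off(): hands the job in; it is judged then, once.
The state is a dict: "time_s": time; "joints": joint angles; "joint_vel": joint speeds; "joint_efforts": joint torques, N m; "ee_pos": TCP position; "eef_rot": TCP orientation; "ft_force": force on the tool from outside, world axes, zero at the start; "torque": the same for the moment, N m; "opening": finger opening in m; "gripper_force": force on a finger pad.
Only numpy, scipy, OpenCV 4.12 (cv2) and the standard library are available. Lean on these libraries where they do the work, as an engineer would, in place of code of your own. Each camera call takes 0.05 s, during which the arm holds its last target. There are 200 camera calls.

## Working session

There is one attempt and no reset: what is moved stays moved. The work goes in short steps, Python scripts to look and compute and a shell command to move; the robot and the scene stay as the last step left them, time stands still between calls to the robot, and variables do not carry over. Pictures are saved under pics/ and viewed, at most 10 in all, crops included, and the job is handed in when it is done.

```bash
ls; mkdir -p pics; python3 - <<'E'
from rig import *
import cv2,numpy as np
a=capture("scene");b=capture("top")
for n,c in(("scene",a),("top",b)):
    cv2.imwrite(f"pics/{n}0.png",c["color"][:,:,::-1]); print(n,c["fx"],c["fy"],c["cx"],c["cy"],c["distortion"],c["rvec"],c["tvec"])
w=capture("wrist");print(w["tool_from_camera"],w["fx"]);cv2.imwrite("pics/w0.png",w["color"][:,:,::-1])
s=read_state();print(s)
E
```

```text
pics
scene 502.24124516852646 502.24124516852646 317.75733996038053 244.87334138766207 [-0.11919012  0.          0.          0.          0.        ] [ 2.15844604  1.07024535 -0.46163682] [-0.33621084 -0.29062549  1.59353202]
top 441.20595866293183 441.20595866293183 319.91411649096614 239.01881080987144 [-0.02296385  0.          0.          0.          0.        ] [ 2.12853737 -2.15567967  0.19888362] [-0.01540148  0.57247501  0.88918668]
[[-8.25489710e-04 -9.47906262e-01 -3.18548326e-01  8.24882105e-02]
 [ 9.99999656e-01 -7.58127931e-04 -3.35444278e-04  1.26869100e-04]
 [ 7.64693483e-05 -3.18548494e-01  9.47906562e-01 -7.05140778e-02]
 [ 0.00000000e+00  0.00000000e+00  0.00000000e+00  1.00000000e+00]] 344.14742867387866
{'time_s': 0.15, 'joints': array([ 1.09633309e+00,  3.08847098e-01,  1.63486063e+00,  8.34805139e-06,
        1.19970876e+00, -6.97121662e-02]), 'joint_vel': array([-0.00135728, -0.00163807, -0.00358845, -0.0022598 ,  0.00053807,
       -0.0007417 ]), 'joint_efforts': array([-3.00896600e-04, -4.15802443e+01, -2.77145648e+01, -1.56804194e-04,
        6.18610953e-03, -4.47220202e-06]), 'ee_pos': array([0.24591934, 0.57404002, 0.30290053]), 'eef_rot': array([-3.13977379e+00, -1.34795870e-04,  2.73683843e+00]), 'ft_force': array([-0.12120218, -0.52344259, -0.02375806]), 'torque': array([-0.03191305,  0.041122  ,  0.01186474]), 'gripper_force': 0.0, 'opening': 0.08569496012765368}
```

View pics/top0.png

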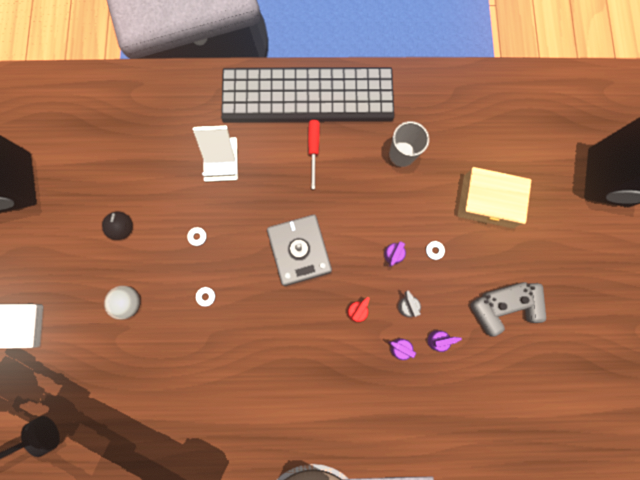

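View pics/scene0.png

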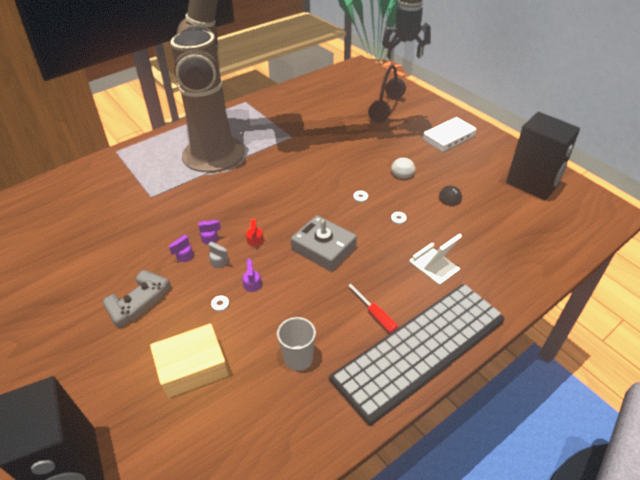

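The top view shows the control box at (299,250) with its tick at (292,226). Rings are at (197,236), (205,296) and (436,250). The possible knobs are grey (410,305), purple (396,254), (402,349), (441,341) and red (359,310). Only the grey one fits, since the task says grey and excludes purple and red. I'll confirm that in a crop and triangulate.

```bash
cat > h.py <<'E'
from rig import *
import cv2,numpy as np
from scipy.spatial.transform import Rotation as Ro
def K(c): return np.array([[c["fx"],0,c["cx"]],[0,c["fy"],c["cy"]],[0,0,1.]])
def shot(name):
    s=read_state(); c=capture(name)
    if name=="wrist":
        T=np.eye(4);T[:3,:3]=Ro.from_euler("xyz",s["eef_rot"]).as_matrix();T[:3,3]=s["ee_pos"]
        M=T@np.array(c["tool_from_camera"]); c["R"]=M[:3,:3];c["o"]=M[:3,3]
    else:
        R=cv2.Rodrigues(np.array(c["rvec"]))[0];c["R"]=R.T;c["o"]=-R.T@np.ravel(c["tvec"])
    c["bgr"]=c["color"][:,:,::-1].copy()
    return c
def ray(c,p):
    u=cv2.undistortPoints(np.array([[p]],float),K(c),np.array(c["distortion"],float)).ravel()
    d=c["R"]@np.array([u[0],u[1],1]);return c["o"],d/np.linalg.norm(d)
def onz(c,p,z):
    o,d=ray(c,p);return o+d*(z-o[2])/d[2]
def tri(*cp):
    A=np.zeros((3,3));b=np.zeros(3);L=[]
    for c,p in cp:
        o,d=ray(c,p);P=np.eye(3)-np.outer(d,d);A+=P;b+=P@o;L.append((P,o))
    x=np.linalg.solve(A,b);return x,max(np.linalg.norm(P@(x-o)) for P,o in L)
def proj(c,X):
    R=c["R"].T;return cv2.projectPoints(np.array([X],float),cv2.Rodrigues(R)[0],-R@c["o"],K(c),np.array(c["distortion"],float))[0].ravel()
def blobs(c,mask,amin=20):
    n,l,st,ce=cv2.connectedComponentsWithStats(mask.astype(np.uint8));
    return [(ce[i].round(1),st[i][4],st[i][:4]) for i in range(1,n) if st[i][4]>=amin]
def hsv(c): return cv2.cvtColor(c["bgr"],cv2.COLOR_BGR2HSV)
E
python3 - <<'E'
from h import *
t=shot("top");s=shot("scene")
def ring(c,p,r=16):
    x,y=p;m=np.zeros((480,640),np.uint8);h=hsv(c);g=((h[...,1]<70)&(h[...,2]>150)).astype(np.uint8)
    m[y-r:y+r,x-r:x+r]=g[y-r:y+r,x-r:x+r]
    cs=max(cv2.findContours(m,cv2.RETR_EXTERNAL,cv2.CHAIN_APPROX_NONE)[0],key=cv2.contourArea)
    return cv2.fitEllipse(cs)[0],cv2.contourArea(cs)
for a,b in (((197,236),(399,217)),((205,296),(361,196)),((436,250),(220,303))):
    pa,aa=ring(t,a);pb,ab=ring(s,b)
    print(pa,pb,aa,ab,tri((t,pa),(s,pb)),onz(t,pa,.01),onz(s,pb,.01))
# rough
print("shaft top",tri((t,(299,247)),(s,(324,223))))
print("knob",onz(t,(410,305),.05), "box tick",onz(t,(292,226),.045),onz(t,(299,250),.045))
a=cv2.resize(t["bgr"][225:365,340:460],None,fx=4,fy=4,interpolation=2)
b=cv2.resize(s["bgr"][180:300,160:280],None,fx=2.5,fy=2.5,interpolation=2)
im=np.zeros((560,800,3),np.uint8);im[:560,:480]=a;im[:300,480:780]=b
cv2.imwrite("pics/crop1.png",im)
E
```

```text
(196.53196716308594, 236.1416778564453) (398.2976989746094, 217.442626953125) 270.5 136.5 (array([0.58914717, 0.25047428, 0.0069787 ]), np.float64(0.0007546058114134903)) [0.58818686 0.24900567 0.01      ] [0.59162011 0.24873745 0.01      ]
(205.0961456298828, 296.3367919921875) (360.1239318847656, 195.8749542236328) 283.5 118.5 (array([0.45640609, 0.2275979 , 0.00734947]), np.float64(0.0006807685658540911)) [0.45594288 0.22635886 0.01      ] [0.45899243 0.22612376 0.01      ]
(434.9130554199219, 250.0601043701172) (219.69915771484375, 302.7293395996094) 264.0 201.0 (array([ 0.5515393 , -0.27820892,  0.00761187]), np.float64(0.0004359440650211129)) [ 0.55099832 -0.27792341  0.01      ] [ 0.55370536 -0.27848234  0.01      ]
shaft top (array([0.55148569, 0.02350915, 0.08706272]), np.float64(0.0032688453835085585))
knob [ 0.43077357 -0.2078839   0.05      ] box tick [0.60170159 0.03664202 0.045     ] [0.54964615 0.02198811 0.045     ]
```

View pics/crop1.png

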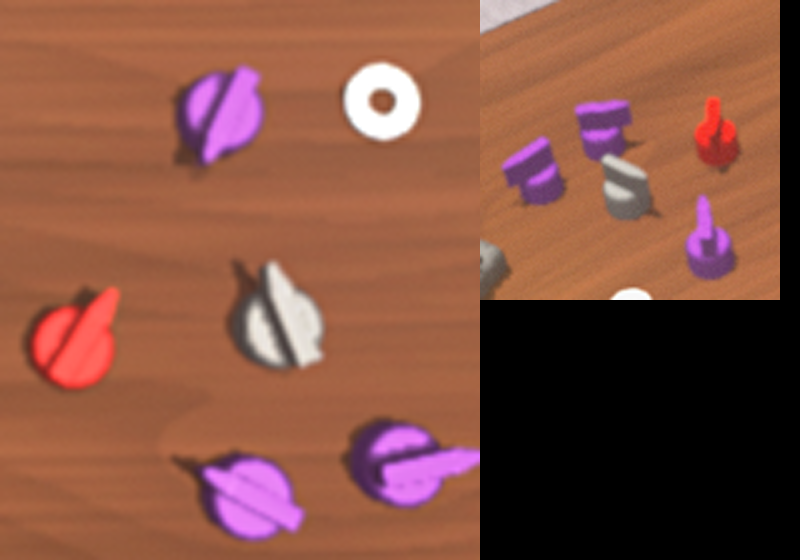

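The crop shows one grey knob, at about (410,305) in the top view, nose up-left at (408,292). The others are purple or red. I'll take rings A (0.589,0.250) and B (0.456,0.227), and leave the third by the purple knob. First I move over ring A.

```bash
R='{"claw":85,"tx":0.342,"ty":-0.324,"tz":-0.10,"rz":40}'; python3 -m inch '[{"claw":85,"tx":0.342,"ty":-0.324,"tz":-0.10,"rz":40},{"claw":85,"tx":0.342,"ty":-0.324,"tz":-0.10,"rz":40},{"claw":85,"tx":0.342,"ty":-0.324,"tz":-0.10,"rz":40},{"claw":85,"tx":0.342,"ty":-0.324,"tz":-0.10,"rz":40},{"claw":85,"tx":0.342,"ty":-0.324,"tz":-0.10,"rz":40},{"claw":85,"tx":0.342,"ty":-0.324,"tz":-0.10,"rz":40},{"claw":85,"tx":0.342,"ty":-0.324,"tz":-0.10,"rz":40},{"claw":85,"tx":0.342,"ty":-0.324,"tz":-0.10,"rz":40},{"claw":85,"tx":0.342,"ty":-0.324,"tz":-0.10,"rz":40},{"claw":85,"tx":0.342,"ty":-0.324,"tz":-0.10,"rz":40},{"claw":85,"tx":0.342,"ty":-0.324,"tz":-0.10,"rz":40},{"claw":85,"tx":0.342,"ty":-0.324,"tz":-0.10,"rz":40},{"claw":85,"tx":0.342,"ty":-0.324,"tz":-0.10,"rz":40},{"claw":85,"tx":0.342,"ty":-0.324,"tz":-0.10,"rz":40},{"claw":85,"tx":0.342,"ty":-0.324,"tz":-0.10,"rz":40},{"claw":85,"tx":0.342,"ty":-0.324,"tz":-0.10,"rz":40}]' 
python3 - <<'E'
from h import *
w=shot("wrist");cv2.imwrite("pics/w1.png",w["bgr"]);print(proj(w,[.589,.25,.01]),read_state()["eef_rot"],read_state()["time_s"])
h=hsv(w);m=((h[...,1]<70)&(h[...,2]>150)).astype(np.uint8)
for c in cv2.findContours(m,cv2.RETR_EXTERNAL,cv2.CHAIN_APPROX_NONE)[0]:
    if cv2.contourArea(c)>500:
        e=cv2.fitEllipse(c);print(e,cv2.contourArea(c),onz(w,e[0],.01))
E
```

```text
[211.41452364 500.45807472] [-3.14080822e+00 -4.85322397e-05  2.73674669e+00] 0.3
((257.9599304199219, 403.6706237792969), (45.158355712890625, 53.57439041137695), 86.36825561523438) 1842.5 [0.45744514 0.39175319 0.01      ]
((450.02740478515625, 296.580322265625), (82.10782623291016, 176.64248657226562), 70.80581665039062) 9446.5 [0.40528955 0.66978171 0.01      ]invalid input
```

View pics/w1.png

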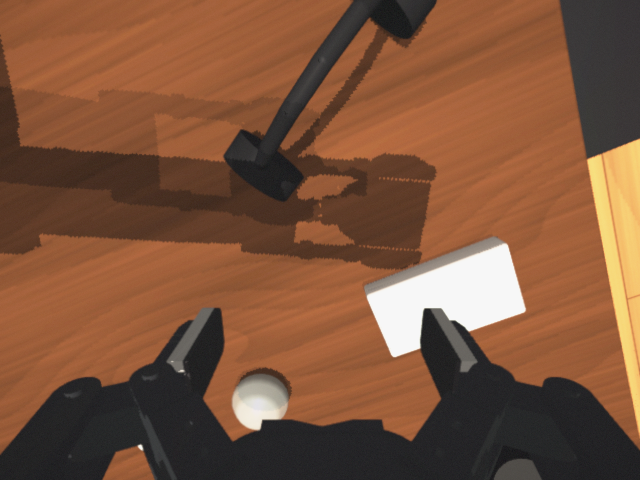

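The wrist view shows the arm still at its start pose, with the paperweight at (262,403) and a white box at (450,296). The move was refused, so I'll retry with every key in each row.

```bash
python3 -m inch '[{"claw":85,"tx":0.342,"ty":-0.324,"tz":-0.10,"rx":0,"ry":0,"rz":40},{"claw":85,"tx":0.342,"ty":-0.324,"tz":-0.10,"rx":0,"ry":0,"rz":40},{"claw":85,"tx":0.342,"ty":-0.324,"tz":-0.10,"rx":0,"ry":0,"rz":40},{"claw":85,"tx":0.342,"ty":-0.324,"tz":-0.10,"rx":0,"ry":0,"rz":40},{"claw":85,"tx":0.342,"ty":-0.324,"tz":-0.10,"rx":0,"ry":0,"rz":40},{"claw":85,"tx":0.342,"ty":-0.324,"tz":-0.10,"rx":0,"ry":0,"rz":40},{"claw":85,"tx":0.342,"ty":-0.324,"tz":-0.10,"rx":0,"ry":0,"rz":40},{"claw":85,"tx":0.342,"ty":-0.324,"tz":-0.10,"rx":0,"ry":0,"rz":40},{"claw":85,"tx":0.342,"ty":-0.324,"tz":-0.10,"rx":0,"ry":0,"rz":40},{"claw":85,"tx":0.342,"ty":-0.324,"tz":-0.10,"rx":0,"ry":0,"rz":40},{"claw":85,"tx":0.342,"ty":-0.324,"tz":-0.10,"rx":0,"ry":0,"rz":40},{"claw":85,"tx":0.342,"ty":-0.324,"tz":-0.10,"rx":0,"ry":0,"rz":40},{"claw":85,"tx":0.342,"ty":-0.324,"tz":-0.10,"rx":0,"ry":0,"rz":40},{"claw":85,"tx":0.342,"ty":-0.324,"tz":-0.10,"rx":0,"ry":0,"rz":40},{"claw":85,"tx":0.342,"ty":-0.324,"tz":-0.10,"rx":0,"ry":0,"rz":40},{"claw":85,"tx":0.342,"ty":-0.324,"tz":-0.10,"rx":0,"ry":0,"rz":40}]'
cat >> h.py <<'E'
def rings(w,z=.01,lo=500):
    h=hsv(w);m=((h[...,1]<70)&(h[...,2]>150)).astype(np.uint8);r=[]
    for c in cv2.findContours(m,cv2.RETR_EXTERNAL,cv2.CHAIN_APPROX_NONE)[0]:
        if cv2.contourArea(c)>lo:
            e=cv2.fitEllipse(c);print(np.round(e[0],1),np.round(e[1],1),cv2.contourArea(c),onz(w,e[0],z).round(4));r.append(e)
    return r
E
python3 - <<'E'
from h import *
w=shot("wrist");cv2.imwrite("pics/w2.png",w["bgr"]);print(proj(w,[.589,.25,.01]));s=read_state();print(s["eef_rot"],s["ee_pos"],s["joints"])
rings(w)
E
```

```text
time_s: 1.63
ee_pos: [0.5874, 0.2515, 0.2041]
eef_rot: [3.141, -0.0, -2.847]
ft_force: [-0.3, -0.3, -1.1]
opening: 0.0721
gripper_force: 0.0
[318.6558976  234.57153116]
[ 3.14124479e+00  4.27868454e-05 -2.84644091e+00] [0.58725114 0.25175535 0.20419695] [ 3.36734613e-01  4.38367598e-01  1.67187910e+00  4.03032202e-04
  1.03128879e+00 -1.52942049e+00]
[159.9 461.6] [39.5 53. ] 1295.5 [0.8685 0.1647 0.01  ]
[243.4 386.9] [34.7 88.7] 2135.5 [0.7536 0.2253 0.01  ]
[317.9 234. ] [47.7 48. ] 1794.0 [0.5887 0.2493 0.01  ]
[592.1 108.2] [ 97.1 121.6] 9147.0 [0.4426 0.4091 0.01  ]
[341.9  48.1] [56.6 66.2] 2942.5 [0.4572 0.227  0.01  ]
[ 36.8 120. ] [ 81.2 242.9] 12608.0 [0.565 0.032 0.01 ]
```

```bash
python3 -m inch '[{"claw":75,"tx":0.001,"ty":-0.001,"tz":-0.10,"rx":0,"ry":0,"rz":0},{"claw":75,"tx":0.001,"ty":-0.001,"tz":-0.10,"rx":0,"ry":0,"rz":0},{"claw":75,"tx":0.001,"ty":-0.001,"tz":-0.10,"rx":0,"ry":0,"rz":0},{"claw":75,"tx":0.001,"ty":-0.001,"tz":-0.12,"rx":0,"ry":0,"rz":0},{"claw":75,"tx":0.001,"ty":-0.001,"tz":-0.13,"rx":0,"ry":0,"rz":0},{"claw":75,"tx":0.001,"ty":-0.001,"tz":-0.13,"rx":0,"ry":0,"rz":0},{"claw":75,"tx":0.001,"ty":-0.001,"tz":-0.13,"rx":0,"ry":0,"rz":0},{"claw":0,"tx":0.001,"ty":-0.001,"tz":-0.13,"rx":0,"ry":0,"rz":0},{"claw":0,"tx":0.001,"ty":-0.001,"tz":-0.13,"rx":0,"ry":0,"rz":0},{"claw":0,"tx":0.001,"ty":-0.001,"tz":-0.13,"rx":0,"ry":0,"rz":0},{"claw":0,"tx":0.001,"ty":-0.001,"tz":-0.13,"rx":0,"ry":0,"rz":0},{"claw":0,"tx":0.001,"ty":-0.001,"tz":-0.13,"rx":0,"ry":0,"rz":0},{"claw":0,"tx":0.001,"ty":-0.001,"tz":-0.13,"rx":0,"ry":0,"rz":0}]' 40
```

```text
time_s: 2.77
ee_pos: [0.5908, 0.2502, 0.0764]
eef_rot: [3.141, 0.004, -2.849]
ft_force: [-1.4, 1.3, 5.8]
opening: 0.0372
gripper_force: 40.1
```

```bash
python3 -m inch '[{"claw":0,"tx":0,"ty":0,"tz":0.04,"rx":0,"ry":0,"rz":0},{"claw":0,"tx":0,"ty":0,"tz":0.08,"rx":0,"ry":0,"rz":0},{"claw":0,"tx":0,"ty":0,"tz":0.12,"rx":0,"ry":0,"rz":0},{"claw":0,"tx":-0.037,"ty":-0.139,"tz":0.13,"rx":0,"ry":0,"rz":0},{"claw":0,"tx":-0.037,"ty":-0.139,"tz":0.13,"rx":0,"ry":0,"rz":0},{"claw":0,"tx":-0.037,"ty":-0.139,"tz":0.13,"rx":0,"ry":0,"rz":0},{"claw":0,"tx":-0.037,"ty":-0.139,"tz":0.13,"rx":0,"ry":0,"rz":0},{"claw":0,"tx":-0.037,"ty":-0.139,"tz":0.13,"rx":0,"ry":0,"rz":0},{"claw":0,"tx":-0.037,"ty":-0.139,"tz":0.13,"rx":0,"ry":0,"rz":0},{"claw":0,"tx":-0.037,"ty":-0.139,"tz":0.13,"rx":0,"ry":0,"rz":0},{"claw":0,"tx":-0.037,"ty":-0.139,"tz":0.13,"rx":0,"ry":0,"rz":0}]'
python3 - <<'E'
from h import *
w=shot("wrist");np.save("w3.npy",{k:w[k] for k in w},allow_pickle=True);cv2.imwrite("pics/w3.png",w["bgr"]);s=read_state();print(s["eef_rot"],s["ee_pos"],s["opening"])
print(proj(w,[.5515,.0235,.097]),proj(w,[.5515,.0235,.057]))
E
```

```text
time_s: 3.68
ee_pos: [0.5526, 0.1114, 0.2041]
eef_rot: [3.141, 0.001, -2.847]
ft_force: [0.7, 1.0, 0.6]
opening: 0.0368
gripper_force: 40.4
[ 3.14143697e+00  5.62285765e-04 -2.84690743e+00] [0.55256017 0.1115909  0.20392686] 0.03723528015911253
[165.24067763 233.92797741] [191.79770137 215.44175022]
```

View pics/w3.png

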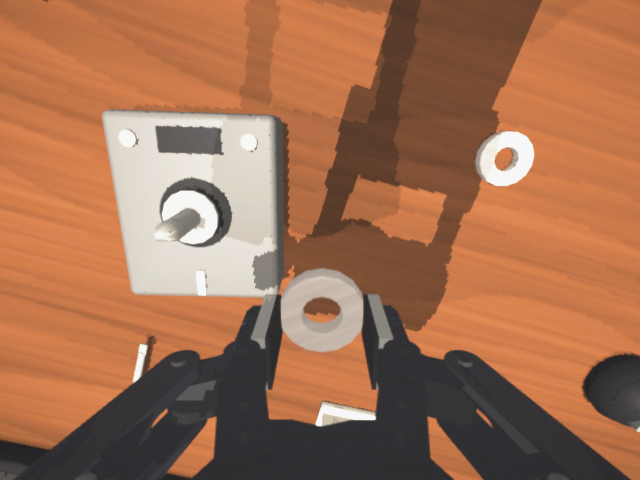

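```bash
python3 - <<'E'
from h import *
w=np.load("w3.npy",allow_pickle=True).item();h=hsv(w)
tcp=np.array([.55256,.11159,.20393])
for zz in (-.0664,-.0714):print("held",onz(w,(321,310 if zz<-.07 else 308),tcp[2]+zz)-tcp)
g=cv2.cvtColor(w["bgr"],cv2.COLOR_BGR2GRAY)
m=np.zeros_like(g);m[150:260,140:235]=(g[150:260,140:235]>245)
for b in blobs(w,m,50):print("fl",b)
m2=np.zeros_like(g);m2[262:300,185:215]=(g[262:300,185:215]>240)
for b in blobs(w,m2,20):print("tick",b)
# held ring top face
m3=np.zeros_like(g);m3[255:360,275:370]=((h[...,1]<60)&(g>140))[255:360,275:370]
for b in blobs(w,m3,200):print("ring",b)
P=onz(w,(190,217),.057);T=onz(w,(201,283),.046);print(P,T,np.degrees(np.arctan2(*(T-P)[1::-1])))
cv2.imwrite("pics/c3.png",cv2.resize(w["bgr"][140:370,90:380],None,fx=2.6,fy=2.6,interpolation=2))
E
```

```text
held [-0.00415195 -0.00132153 -0.0664    ]
held [-0.00041792 -0.00020144 -0.0714    ]
fl (array([192.6, 213.5]), np.int32(1288), array([163, 191,  54,  52], dtype=int32))
tick (array([200.5, 282.6]), np.int32(196), array([196, 271,  10,  24], dtype=int32))
ring (array([321.6, 309.8]), np.int32(4752), array([281, 269,  82,  83], dtype=int32))
[0.55287212 0.02256755 0.057     ] [0.60380268 0.03548435 0.046     ] 14.23107291859002
```

View pics/c3.png

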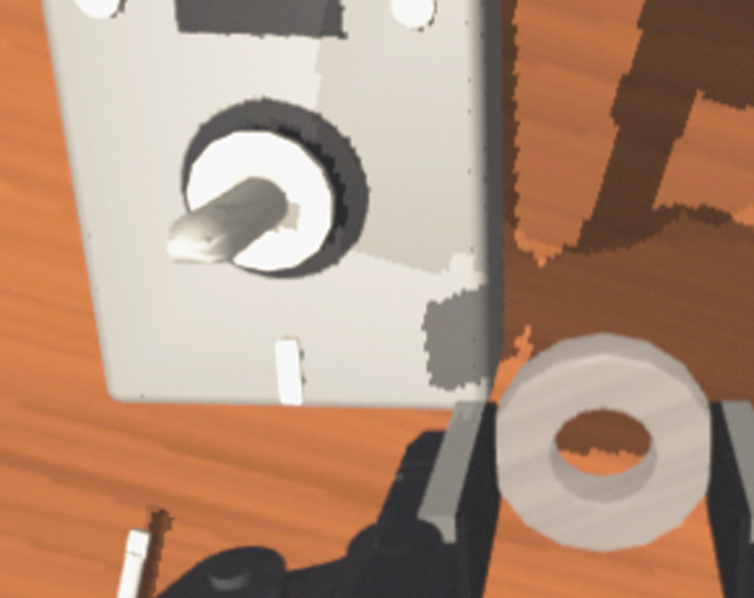

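The enlarged view gives the flange centre at (190,217), shaft tip at about (166,233), tick at (200.5,282.6) and the held ring at (321.6,310). So the shaft is near (0.552,0.023) and the box yaw is about 14.2°. Next I move above the shaft.

```bash
python3 -m inch '[{"claw":0,"tx":0,"ty":-0.0885,"tz":0,"rx":0,"ry":0,"rz":0},{"claw":0,"tx":0,"ty":-0.0885,"tz":0,"rx":0,"ry":0,"rz":0},{"claw":0,"tx":0,"ty":-0.0885,"tz":0,"rx":0,"ry":0,"rz":0},{"claw":0,"tx":0,"ty":-0.0885,"tz":0,"rx":0,"ry":0,"rz":0},{"claw":0,"tx":0,"ty":-0.0885,"tz":0,"rx":0,"ry":0,"rz":0},{"claw":0,"tx":0,"ty":-0.0885,"tz":-0.02,"rx":0,"ry":0,"rz":0},{"claw":0,"tx":0,"ty":-0.0885,"tz":-0.02,"rx":0,"ry":0,"rz":0},{"claw":0,"tx":0,"ty":-0.0885,"tz":-0.02,"rx":0,"ry":0,"rz":0}]'
python3 - <<'E'
from h import *
w=shot("wrist");cv2.imwrite("pics/c4.png",w["bgr"][150:400,200:440].repeat(2,0).repeat(2,1));s=read_state();print(s["ee_pos"],s["ft_force"])
print(proj(w,[.552,.023,.097]),proj(w,[.552,.023,.057]))
E
```

```text
time_s: 4.4
ee_pos: [0.5511, 0.0236, 0.1827]
eef_rot: [3.14, -0.003, -2.846]
ft_force: [0.3, 0.4, 0.1]
opening: 0.037
gripper_force: 40.4
[0.55175871 0.02338065 0.18350914] [ 0.12639659 -0.63442333 -0.10343763]
[318.98233536 298.55852392] [319.33298386 267.82498359]
```

View pics/c4.png

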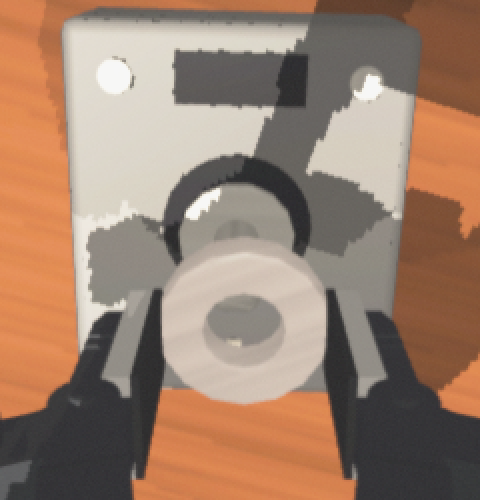

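The crop shows the shaft tip inside the ring hole at about (243,305), with the hole centre at (244,328), so they line up to about 1 mm. I'll lower it slowly.

```bash
python3 -m inch '[{"claw":0,"tx":0,"ty":-0.001,"tz":-0.01,"rx":0,"ry":0,"rz":0},{"claw":0,"tx":0,"ty":-0.001,"tz":-0.02,"rx":0,"ry":0,"rz":0},{"claw":0,"tx":0,"ty":-0.001,"tz":-0.02,"rx":0,"ry":0,"rz":0},{"claw":0,"tx":0,"ty":-0.001,"tz":-0.03,"rx":0,"ry":0,"rz":0},{"claw":0,"tx":0,"ty":-0.001,"tz":-0.03,"rx":0,"ry":0,"rz":0},{"claw":0,"tx":0,"ty":-0.001,"tz":-0.036,"rx":0,"ry":0,"rz":0},{"claw":0,"tx":0,"ty":-0.001,"tz":-0.036,"rx":0,"ry":0,"rz":0},{"claw":0,"tx":0,"ty":-0.001,"tz":-0.036,"rx":0,"ry":0,"rz":0}]'
```

```text
time_s: 5.12
ee_pos: [0.5518, 0.0209, 0.1474]
eef_rot: [3.141, -0.001, -2.848]
ft_force: [-0.4, 0.2, -0.1]
opening: 0.037
gripper_force: 40.4
```

```bash
python3 -m inch '[{"claw":0,"tx":0,"ty":0.001,"tz":-0.006,"rx":0,"ry":0,"rz":0},{"claw":0,"tx":0,"ty":0.001,"tz":-0.012,"rx":0,"ry":0,"rz":0},{"claw":0,"tx":0,"ty":0.001,"tz":-0.012,"rx":0,"ry":0,"rz":0},{"claw":0,"tx":0,"ty":0.001,"tz":-0.012,"rx":0,"ry":0,"rz":0},{"claw":0,"tx":0,"ty":0.001,"tz":-0.012,"rx":0,"ry":0,"rz":0}]'
```

```text
time_s: 5.53
ee_pos: [0.5521, 0.022, 0.1357]
eef_rot: [3.141, -0.0, -2.848]
ft_force: [-0.8, 0.8, -0.1]
opening: 0.0371
gripper_force: 40.4
```

```bash
python3 -m inch '[{"claw":75,"tx":0,"ty":0,"tz":0,"rx":0,"ry":0,"rz":0},{"claw":75,"tx":0,"ty":0,"tz":0,"rx":0,"ry":0,"rz":0},{"claw":75,"tx":0,"ty":0,"tz":0,"rx":0,"ry":0,"rz":0},{"claw":75,"tx":0,"ty":0,"tz":0,"rx":0,"ry":0,"rz":0},{"claw":75,"tx":0,"ty":0,"tz":0.03,"rx":0,"ry":0,"rz":0},{"claw":75,"tx":0,"ty":0,"tz":0.068,"rx":0,"ry":0,"rz":0},{"claw":75,"tx":0,"ty":0,"tz":0.068,"rx":0,"ry":0,"rz":0},{"claw":75,"tx":-0.03,"ty":0.06,"tz":0.068,"rx":0,"ry":0,"rz":0},{"claw":75,"tx":-0.095,"ty":0.205,"tz":0.068,"rx":0,"ry":0,"rz":0},{"claw":75,"tx":-0.095,"ty":0.205,"tz":0.068,"rx":0,"ry":0,"rz":0},{"claw":75,"tx":-0.095,"ty":0.205,"tz":0.068,"rx":0,"ry":0,"rz":0},{"claw":75,"tx":-0.095,"ty":0.205,"tz":0.068,"rx":0,"ry":0,"rz":0},{"claw":75,"tx":-0.095,"ty":0.205,"tz":0.068,"rx":0,"ry":0,"rz":0},{"claw":75,"tx":-0.095,"ty":0.205,"tz":0.068,"rx":0,"ry":0,"rz":0},{"claw":75,"tx":-0.095,"ty":0.205,"tz":0.068,"rx":0,"ry":0,"rz":0},{"claw":75,"tx":-0.095,"ty":0.205,"tz":0.068,"rx":0,"ry":0,"rz":0}]'
python3 - <<'E'
from h import *
w=shot("wrist");print(read_state()["ee_pos"]);rings(w)
t=shot("top");s=shot("scene");im=np.zeros((600,800,3),np.uint8)
im[:400,:400]=cv2.resize(t["bgr"][200:300,250:350],(400,400),interpolation=2);im[:400,400:]=cv2.resize(s["bgr"][190:290,275:375],(400,400),interpolation=2)
cv2.imwrite("pics/c5.png",im[:400])
E
```

```text
time_s: 6.87
ee_pos: [0.4576, 0.2266, 0.204]
eef_rot: [-3.141, 0.001, -2.848]
ft_force: [0.3, -0.8, 0.3]
opening: 0.064
gripper_force: 0.0
[0.4577864  0.22619033 0.20398086]
[536.3 284.4] [84.  97.3] 6412.5 [0.4487 0.4129 0.01  ]
[322.  231.2] [48.1 48.4] 1825.0 [0.4559 0.2267 0.01  ]
[ 48.6 291.4] [102.9 186.1] 12129.5 [0.5735 0.0211 0.01  ]
```

View pics/c5.png

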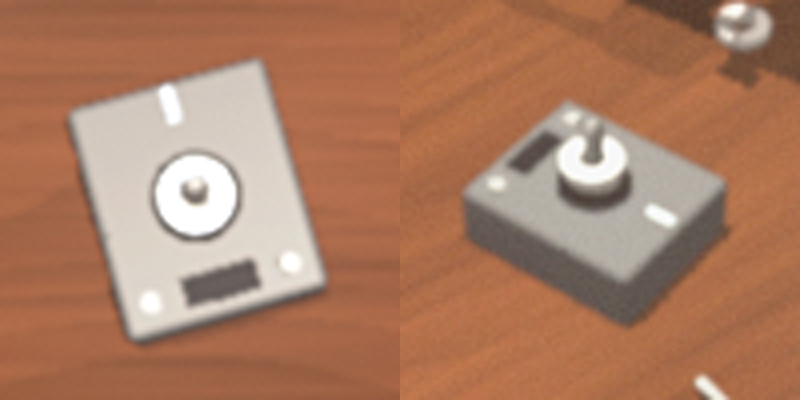

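The crop shows the first ring flat on the flange with the shaft through it at (195,190). Now ring B.

```bash
python3 -m inch '[{"claw":75,"tx":-0.001,"ty":0,"tz":-0.10,"rx":0,"ry":0,"rz":0},{"claw":75,"tx":-0.001,"ty":0,"tz":-0.10,"rx":0,"ry":0,"rz":0},{"claw":75,"tx":-0.001,"ty":0,"tz":-0.10,"rx":0,"ry":0,"rz":0},{"claw":75,"tx":-0.001,"ty":0,"tz":-0.12,"rx":0,"ry":0,"rz":0},{"claw":75,"tx":-0.001,"ty":0,"tz":-0.129,"rx":0,"ry":0,"rz":0},{"claw":75,"tx":-0.001,"ty":0,"tz":-0.129,"rx":0,"ry":0,"rz":0},{"claw":75,"tx":-0.001,"ty":0,"tz":-0.129,"rx":0,"ry":0,"rz":0},{"claw":0,"tx":-0.001,"ty":0,"tz":-0.129,"rx":0,"ry":0,"rz":0},{"claw":0,"tx":-0.001,"ty":0,"tz":-0.129,"rx":0,"ry":0,"rz":0},{"claw":0,"tx":-0.001,"ty":0,"tz":-0.129,"rx":0,"ry":0,"rz":0},{"claw":0,"tx":-0.001,"ty":0,"tz":-0.129,"rx":0,"ry":0,"rz":0},{"claw":0,"tx":-0.001,"ty":0,"tz":-0.129,"rx":0,"ry":0,"rz":0}]' 40
python3 -m inch '[{"claw":0,"tx":0,"ty":0,"tz":0.04,"rx":0,"ry":0,"rz":0},{"claw":0,"tx":0,"ty":0,"tz":0.08,"rx":0,"ry":0,"rz":0},{"claw":0,"tx":0,"ty":0,"tz":0.12,"rx":0,"ry":0,"rz":0},{"claw":0,"tx":0.096,"ty":-0.205,"tz":0.13,"rx":0,"ry":0,"rz":0},{"claw":0,"tx":0.096,"ty":-0.205,"tz":0.13,"rx":0,"ry":0,"rz":0},{"claw":0,"tx":0.096,"ty":-0.205,"tz":0.13,"rx":0,"ry":0,"rz":0},{"claw":0,"tx":0.096,"ty":-0.205,"tz":0.13,"rx":0,"ry":0,"rz":0},{"claw":0,"tx":0.096,"ty":-0.205,"tz":0.13,"rx":0,"ry":0,"rz":0},{"claw":0,"tx":0.096,"ty":-0.205,"tz":0.13,"rx":0,"ry":0,"rz":0},{"claw":0,"tx":0.096,"ty":-0.205,"tz":0.13,"rx":0,"ry":0,"rz":0},{"claw":0,"tx":0.096,"ty":-0.205,"tz":0.13,"rx":0,"ry":0,"rz":0},{"claw":0,"tx":0.096,"ty":-0.205,"tz":0.11,"rx":0,"ry":0,"rz":0},{"claw":0,"tx":0.096,"ty":-0.205,"tz":0.11,"rx":0,"ry":0,"rz":0},{"claw":0,"tx":0.096,"ty":-0.205,"tz":0.11,"rx":0,"ry":0,"rz":0}]'
python3 - <<'E'
from h import *
w=shot("wrist");cv2.imwrite("pics/c6.png",w["bgr"][150:400,200:440].repeat(2,0).repeat(2,1));s=read_state();print(s["ee_pos"],s["ft_force"])
print(proj(w,[.552,.023,.097]))
g=cv2.cvtColor(w["bgr"],cv2.COLOR_BGR2GRAY);h=hsv(w);m3=np.zeros_like(g);m3[255:370,275:370]=((h[...,1]<60)&(g>140))[255:370,275:370]
for b in blobs(w,m3,200):print("ring",b)
E
```

```text
time_s: 8.02
ee_pos: [0.4576, 0.2274, 0.0768]
eef_rot: [-3.142, 0.003, -2.848]
ft_force: [0.1, -1.8, 5.7]
opening: 0.0369
gripper_force: 39.8
time_s: 9.18
ee_pos: [0.5502, 0.0234, 0.1837]
eef_rot: [3.14, -0.004, -2.847]
ft_force: [0.9, 0.1, -0.1]
opening: 0.0369
gripper_force: 40.4
[0.55106541 0.02327075 0.18455404] [ 0.49388833 -0.0190666  -0.02015268]
[318.81692358 299.20670224]
ring (array([320.6, 302.1]), np.int32(6016), array([281, 255,  82,  96], dtype=int32))
```

View pics/c6.png

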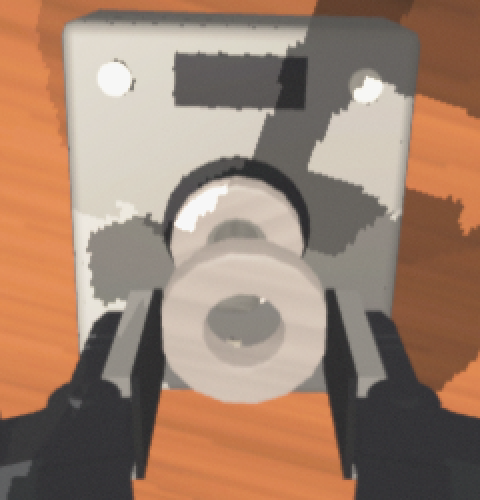

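The crop shows the second ring held over the shaft, hole at (244,328), in the same alignment as the first. I'll lower it to 10 mm higher than before.

```bash
python3 -m inch '[{"claw":0,"tx":0.001,"ty":-0.001,"tz":-0.01,"rx":0,"ry":0,"rz":0},{"claw":0,"tx":0.001,"ty":-0.001,"tz":-0.02,"rx":0,"ry":0,"rz":0},{"claw":0,"tx":0.001,"ty":-0.001,"tz":-0.02,"rx":0,"ry":0,"rz":0},{"claw":0,"tx":0.001,"ty":-0.001,"tz":-0.03,"rx":0,"ry":0,"rz":0},{"claw":0,"tx":0.001,"ty":-0.001,"tz":-0.03,"rx":0,"ry":0,"rz":0},{"claw":0,"tx":0.001,"ty":-0.001,"tz":-0.037,"rx":0,"ry":0,"rz":0},{"claw":0,"tx":0.001,"ty":-0.001,"tz":-0.037,"rx":0,"ry":0,"rz":0},{"claw":0,"tx":0.001,"ty":-0.001,"tz":-0.037,"rx":0,"ry":0,"rz":0}]'
```

```text
time_s: 9.9
ee_pos: [0.5529, 0.0209, 0.1473]
eef_rot: [3.141, -0.001, -2.848]
ft_force: [0.6, 0.7, 0.3]
opening: 0.0374
gripper_force: 40.4
```

```bash
python3 -m inch '[{"claw":0,"tx":0,"ty":0.001,"tz":-0.002,"rx":0,"ry":0,"rz":0},{"claw":0,"tx":0,"ty":0.001,"tz":-0.002,"rx":0,"ry":0,"rz":0},{"claw":75,"tx":0,"ty":0.001,"tz":-0.002,"rx":0,"ry":0,"rz":0},{"claw":75,"tx":0,"ty":0.001,"tz":-0.002,"rx":0,"ry":0,"rz":0},{"claw":75,"tx":0,"ty":0.001,"tz":-0.002,"rx":0,"ry":0,"rz":0},{"claw":75,"tx":0,"ty":0.001,"tz":-0.002,"rx":0,"ry":0,"rz":0},{"claw":75,"tx":0,"ty":0,"tz":0.03,"rx":0,"ry":0,"rz":0},{"claw":75,"tx":0,"ty":0,"tz":0.06,"rx":0,"ry":0,"rz":0},{"claw":75,"tx":0,"ty":0,"tz":0.06,"rx":0,"ry":0,"rz":0},{"claw":75,"tx":-0.122,"ty":-0.23,"tz":0.06,"rx":0,"ry":0,"rz":0},{"claw":75,"tx":-0.122,"ty":-0.23,"tz":0.06,"rx":0,"ry":0,"rz":0},{"claw":75,"tx":-0.122,"ty":-0.23,"tz":0.06,"rx":0,"ry":0,"rz":0},{"claw":75,"tx":-0.122,"ty":-0.23,"tz":0.06,"rx":0,"ry":0,"rz":0},{"claw":75,"tx":-0.122,"ty":-0.23,"tz":0.06,"rx":0,"ry":0,"rz":0},{"claw":75,"tx":-0.122,"ty":-0.23,"tz":0.06,"rx":0,"ry":0,"rz":0},{"claw":75,"tx":-0.122,"ty":-0.23,"tz":0.06,"rx":0,"ry":0,"rz":0},{"claw":75,"tx":-0.122,"ty":-0.23,"tz":0.06,"rx":0,"ry":0,"rz":0},{"claw":75,"tx":-0.122,"ty":-0.23,"tz":0.06,"rx":0,"ry":0,"rz":0}]'
python3 - <<'E'
from h import *
w=shot("wrist");t=shot("top");s=shot("scene");np.save("w7.npy",w,allow_pickle=True)
print(read_state()["ee_pos"],proj(w,[.43,-.208,.05]))
im=np.zeros((600,800,3),np.uint8)
p=proj(w,[.43,-.208,.05]).astype(int);print(p)
y0=max(0,p[1]-125);x0=p[0]-100;a=w["bgr"][y0:y0+250,x0:x0+200];im[:500,:400]=cv2.resize(a,(400,500),interpolation=2);print("crop origin",x0,y0)
im[:300,400:]=cv2.resize(t["bgr"][230:267,275:325],(400,300),interpolation=2);im[300:,400:]=cv2.resize(s["bgr"][212:249,300:350],(400,300),interpolation=2)
cv2.imwrite("pics/c7.png",im)
h=hsv(w)
m=((h[...,1]<60)&(h[...,2]>90)).astype(np.uint8)
for b in blobs(w,m,400):print(b)
E
```

```text
time_s: 11.4
ee_pos: [0.4311, -0.2093, 0.2079]
eef_rot: [3.141, 0.001, -2.851]
ft_force: [0.1, -0.0, 0.2]
opening: 0.0637
gripper_force: 0.0
[ 0.43179546 -0.20786895  0.20779737] [323.18294672 247.34457841]
[323 247]
crop origin 223 122
(array([ 71.1, 147.2]), np.int32(12438), array([  0,  69, 144, 137], dtype=int32))
(array([316.5, 236.2]), np.int32(3097), array([289, 200,  56,  93], dtype=int32))
(array([224.3, 328.2]), np.int32(757), array([207, 300,  37,  58], dtype=int32))
(array([418.8, 328.1]), np.int32(761), array([400, 300,  37,  58], dtype=int32))
(array([198.6, 325.4]), np.int32(556), array([186, 310,  33,  37], dtype=int32))
(array([560.7, 378.8]), np.int32(4293), array([464, 350, 150,  85], dtype=int32))
(array([ 20.6, 429.3]), np.int32(2695), array([  0, 393,  62,  85], dtype=int32))
(array([492.8, 403.1]), np.int32(454), array([474, 392,  37,  25], dtype=int32))
(array([478.8, 457.8]), np.int32(1921), array([456, 426,  57,  54], dtype=int32))
```

View pics/c7.png

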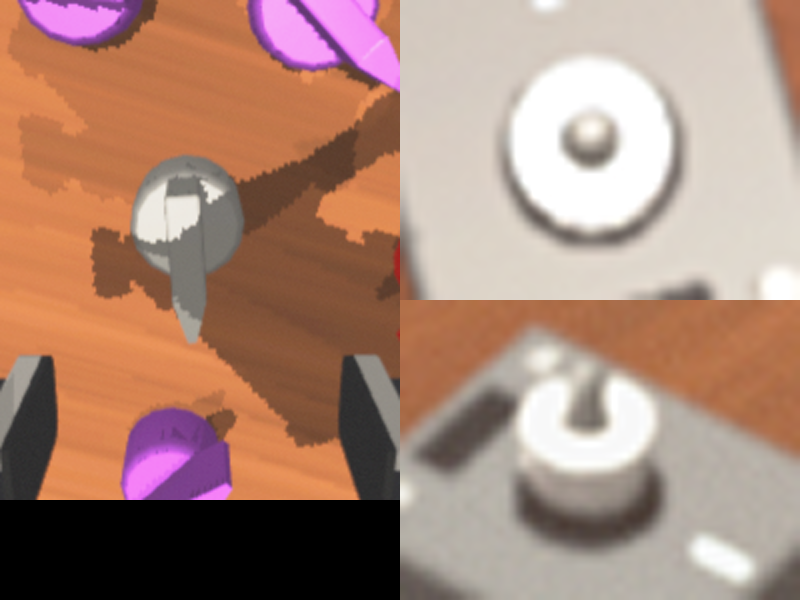

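The left crop shows the grey knob: bar back end at about (314,220) full frame, nose tip at about (319.5,292), skirt centre at about (316,230). The right crops show two rings stacked flat with the shaft standing out. I'll work out the knob's pose from this view and the top camera.

```bash
python3 - <<'E'
from h import *
w=np.load("w7.npy",allow_pickle=True).item()
B=onz(w,(314.3,220),.058);N=onz(w,(319.5,292),.044)
d=N-B;print("axis from bar",B+d*20/54,np.hypot(d[0],d[1]),np.degrees(np.arctan2(d[1],d[0])))
for a,b in(((305.5,220.5),(309,264.5)),((323,219.5),(326.5,272))):
    e=onz(w,b,.058)-onz(w,a,.058);print("edge",np.degrees(np.arctan2(e[1],e[0])),onz(w,a,.058))
print("skirt",onz(w,(316.5,229.5),.022))
# nose tip height from top view: grey component
t=shot("top");h=hsv(t);m=np.zeros((480,640),np.uint8);m[280:325,390:430]=((h[...,1]<70)&(h[...,2]>110))[280:325,390:430]
c=max(cv2.findContours(m,0,1)[0],key=cv2.contourArea).reshape(-1,2);n=c[c[:,1].argmin()];print("top nose px",n,tri((t,n),(w,(319.5,292))))
n0=onz(t,n,.044);print(n0)
E
```

```text
axis from bar [ 0.43151857 -0.21250195  0.05281481] 0.06016902863185917 19.726434077073268
edge 20.172574061192037 [ 0.41253754 -0.22551312  0.058     ]
edge 20.391584946463055 [ 0.40856653 -0.21460257  0.058     ]
skirt [ 0.42692776 -0.21420203  0.022     ]
top nose px [398 309] (array([ 0.43324996, -0.19101702,  0.08855051]), np.float64(0.018895044487871517))
[ 0.42298512 -0.18364087  0.044     ]
```

```bash
python3 -m inch '[{"claw":60,"tx":-0.003,"ty":-0.0055,"tz":-0.04,"rx":0,"ry":0,"rz":3.5},{"claw":60,"tx":-0.003,"ty":-0.0055,"tz":-0.04,"rx":0,"ry":0,"rz":3.5},{"claw":60,"tx":-0.003,"ty":-0.0055,"tz":-0.04,"rx":0,"ry":0,"rz":3.5},{"claw":60,"tx":-0.003,"ty":-0.0055,"tz":-0.04,"rx":0,"ry":0,"rz":3.5},{"claw":60,"tx":-0.003,"ty":-0.0055,"tz":-0.04,"rx":0,"ry":0,"rz":3.5},{"claw":60,"tx":-0.003,"ty":-0.0055,"tz":-0.04,"rx":0,"ry":0,"rz":3.5}]'
python3 - <<'E'
from h import *
w0=np.load("w7.npy",allow_pickle=True).item();w=shot("wrist");s=read_state();print(s["ee_pos"],s["eef_rot"])
cv2.imwrite("pics/w8.png",w["bgr"]);np.save("w8.npy",w,allow_pickle=True)
def tip(c,x0,x1,y0,y1):
    h=hsv(c);m=np.zeros((480,640),np.uint8);m[y0:y1,x0:x1]=((h[...,1]<70)&(h[...,2]>85))[y0:y1,x0:x1]
    n,l,st,ce=cv2.connectedComponentsWithStats(m);i=1+st[1:,4].argmax();ys,xs=np.nonzero(l==i)
    yb=ys.max();return (xs[ys>=yb-1].mean(),yb+.0),st[i],l==i
a,sa,_=tip(w0,270,370,180,310);b,sb,mk=tip(w,250,390,150,400)
print(a,sa,b,sb,"nose",tri((w0,a),(w,b)))
ys,xs=np.nonzero(mk)
for y in range(sb[1],sb[1]+sb[3],6):
    r=xs[ys==y];print(y,r.min(),r.max(),end=" | ")
g=cv2.cvtColor(w["bgr"],cv2.COLOR_BGR2GRAY);print();print(g[sb[1]:sb[1]+sb[3]:3,318])
print("predict back",proj(w,[.41055,-.22006,.058]),"axis top",proj(w,[.429,-.2134,.058]))
E
```

```text
time_s: 12.1
ee_pos: [0.4294, -0.2148, 0.1695]
eef_rot: [-3.139, 0.002, -2.787]
ft_force: [0.6, -0.0, 1.1]
opening: 0.0512
gripper_force: 0.0
[ 0.42926916 -0.21480302  0.1694157 ] [-3.13911159e+00  2.03057583e-03 -2.78696211e+00]
(np.float64(318.5), np.float64(292.0)) [ 289  200   56   93 3124] (np.float64(323.0), np.float64(326.0)) [ 291  215   66  112 4292] nose (array([ 0.45965879, -0.20259898,  0.05973547]), np.float64(3.997363289438406e-06))
215 321 326 | 221 305 342 | 227 299 347 | 233 296 351 | 239 294 352 | 245 293 354 | 251 291 355 | 257 291 355 | 263 292 354 | 269 295 351 | 275 299 347 | 281 307 339 | 287 314 333 | 293 314 333 | 299 314 333 | 305 314 332 | 311 316 330 | 317 318 328 | 323 320 326 | 
[133 129 130 135 158 130 120 121 121 143 138 121 120 122 121 123 121 121
 122 122 123 120 120 121 120 120 120 119 122 120 121 122 122 146 164 158
 165 169]
predict back [324.27073832 243.26516856] axis top [323.93102604 275.38072255]
```

```bash
python3 -m inch '[{"claw":60,"tx":-0.001,"ty":0.001,"tz":-0.03,"rx":0,"ry":0,"rz":0},{"claw":60,"tx":-0.001,"ty":0.001,"tz":-0.06,"rx":0,"ry":0,"rz":0},{"claw":60,"tx":-0.001,"ty":0.001,"tz":-0.06,"rx":0,"ry":0,"rz":0},{"claw":60,"tx":-0.001,"ty":0.001,"tz":-0.06,"rx":0,"ry":0,"rz":0},{"claw":0,"tx":-0.001,"ty":0.001,"tz":-0.06,"rx":0,"ry":0,"rz":0},{"claw":0,"tx":-0.001,"ty":0.001,"tz":-0.06,"rx":0,"ry":0,"rz":0},{"claw":0,"tx":-0.001,"ty":0.001,"tz":-0.06,"rx":0,"ry":0,"rz":0},{"claw":0,"tx":-0.001,"ty":0.001,"tz":-0.06,"rx":0,"ry":0,"rz":0},{"claw":0,"tx":-0.001,"ty":0.001,"tz":-0.06,"rx":0,"ry":0,"rz":0},{"claw":0,"tx":-0.001,"ty":0.001,"tz":-0.06,"rx":0,"ry":0,"rz":0},{"claw":0,"tx":-0.001,"ty":0.001,"tz":-0.06,"rx":0,"ry":0,"rz":0}]' 80
```

```text
time_s: 13.07
ee_pos: [0.4286, -0.2144, 0.11]
eef_rot: [-3.139, 0.002, -2.787]
ft_force: [-0.5, 1.1, 6.9]
opening: 0.0102
gripper_force: 80.1
```

```bash
python3 -m inch '[{"claw":0,"tx":0,"ty":0,"tz":0.03,"rx":0,"ry":0,"rz":0},{"claw":0,"tx":0,"ty":0,"tz":0.06,"rx":0,"ry":0,"rz":0},{"claw":0,"tx":0,"ty":0,"tz":0.1,"rx":0,"ry":0,"rz":-2},{"claw":0,"tx":0,"ty":0,"tz":0.12,"rx":0,"ry":0,"rz":-4},{"claw":0,"tx":0.06,"ty":0.12,"tz":0.12,"rx":0,"ry":0,"rz":-6},{"claw":0,"tx":0.06,"ty":0.12,"tz":0.12,"rx":0,"ry":0,"rz":-6},{"claw":0,"tx":0.06,"ty":0.12,"tz":0.12,"rx":0,"ry":0,"rz":-6},{"claw":0,"tx":0.06,"ty":0.12,"tz":0.12,"rx":0,"ry":0,"rz":-6},{"claw":0,"tx":0.06,"ty":0.12,"tz":0.12,"rx":0,"ry":0,"rz":-6}]'
python3 - <<'E'
from h import *
w=shot("wrist");s=read_state();tcp=s["ee_pos"];print(tcp,s["eef_rot"],np.degrees(s["eef_rot"][2])%360)
cv2.imwrite("pics/w9.png",w["bgr"])
h=hsv(w);m=((h[...,1]<45)&(h[...,2]>60)).astype(np.uint8);m[:, :285]=0;m[:,360:]=0
g=cv2.cvtColor(w["bgr"],cv2.COLOR_BGR2GRAY)
ys,xs=np.nonzero(m)
for y in range(190,440,8):
    r=xs[ys==y]
    if len(r):print(y,r.min(),r.max(),g[y,(r.min()+r.max())//2],end=" | ")
z=tcp[2]-.110
print("\npredict nose",proj(w,tcp+np.array([np.cos(s["eef_rot"][2]+np.pi)*.034,np.sin(s["eef_rot"][2]+np.pi)*.034,-.052])),"axis at z30",proj(w,tcp+[0,0,-.08]),proj(w,tcp+[0,0,-.11]))
E
```

```text
time_s: 13.82
ee_pos: [0.4882, -0.0913, 0.2286]
eef_rot: [-3.141, 0.002, -2.887]
ft_force: [-0.0, -0.3, -1.1]
opening: 0.0102
gripper_force: 79.0
[ 0.4873862  -0.09261944  0.22825512] [-3.14080814e+00  1.16944305e-04 -2.88852856e+00] 194.4995042856452
246 306 338 105 | 254 294 349 105 | 262 289 355 109 | 270 286 358 106 | 278 285 359 104 | 286 285 359 106 | 294 285 359 115 | 302 285 359 117 | 310 292 351 119 | 318 291 353 120 | 326 289 354 121 | 334 288 355 118 | 342 298 345 117 | 350 309 334 119 | 358 309 334 118 | 366 309 334 118 | 374 308 335 119 | 382 303 341 120 | 390 314 329 159 | 398 317 326 158 | 
predict nose [318.38546731 398.69035057] axis at z30 [318.71836488 299.70186282] [319.14102015 274.47191843]
```

```bash
python3 - <<'E'
from h import *
im=cv2.imread("pics/w9.png");w=shot("wrist");s=read_state();tcp=s["ee_pos"];print(tcp)
h=hsv(w);m=((h[...,1]<45)&(h[...,2]>60)).astype(np.uint8);ys,xs=np.nonzero(m[:, 260:380]);xs+=260
for y in list(range(236,262,3))+list(range(270,300,6))+list(range(384,412,2)):
    r=xs[(ys==y)]
    if len(r):print(y,r.min(),r.max(),end=" | ")
print()
w3=np.load("w3.npy",allow_pickle=True).item()
print("shaft app: flange",onz(w3,(190,217),.057),"tip",onz(w3,(166,233.5),.096))
a=s["eef_rot"][2]+np.pi;u=np.array([np.cos(a),np.sin(a),0])
for r in(402,405,408):print("nose",r,onz(w,(321.7,r),tcp[2]-.052)-34e-3*u-tcp)
# skirt lower-rim back edge (closest to camera): z= bottom or top rim by visible silhouette
for r in (240,243,246):print("back",r,onz(w,(322,r),tcp[2]-.110)+22e-3*u-tcp,onz(w,(322,r),tcp[2]-.080)+22e-3*u-tcp)
E
```

```text
[ 0.48689518 -0.09351533  0.2280141 ]
245 308 335 | 248 303 341 | 251 298 346 | 254 294 379 | 257 292 379 | 260 290 379 | 270 286 379 | 276 284 379 | 282 283 379 | 288 281 379 | 294 280 379 | 384 302 341 | 386 302 341 | 388 314 329 | 390 314 329 | 392 315 342 | 394 316 327 | 396 317 343 | 398 317 326 | 400 268 325 | 402 269 324 | 410 300 343 | 
shaft app: flange [0.55287212 0.02256755 0.057     ] tip [0.5515772  0.02349166 0.096     ]
nose 402 [ 0.00086309  0.00138112 -0.052     ]
nose 405 [ 0.00247307  0.00179629 -0.052     ]
nose 408 [ 0.00409356  0.00221418 -0.052     ]
back 240 [ 0.00024973  0.00132211 -0.11      ] [-0.00942032 -0.00119282 -0.08      ]
back 243 [ 0.00194949  0.00176095 -0.11      ] [-0.00800268 -0.00082682 -0.08      ]
back 246 [ 0.00365925  0.00220237 -0.11      ] [-0.00657671 -0.00045867 -0.08      ]
```

```bash
python3 -m inch '[{"claw":0,"tx":0.0635,"ty":0.115,"tz":0,"rx":0,"ry":0,"rz":0},{"claw":0,"tx":0.0635,"ty":0.115,"tz":0,"rx":0,"ry":0,"rz":0},{"claw":0,"tx":0.0635,"ty":0.115,"tz":0,"rx":0,"ry":0,"rz":0},{"claw":0,"tx":0.0635,"ty":0.115,"tz":0,"rx":0,"ry":0,"rz":0},{"claw":0,"tx":0.0635,"ty":0.115,"tz":0,"rx":0,"ry":0,"rz":0},{"claw":0,"tx":0.0635,"ty":0.115,"tz":-0.01,"rx":0,"ry":0,"rz":0},{"claw":0,"tx":0.0635,"ty":0.115,"tz":-0.01,"rx":0,"ry":0,"rz":0},{"claw":0,"tx":0.0635,"ty":0.115,"tz":-0.01,"rx":0,"ry":0,"rz":0},{"claw":0,"tx":0.0635,"ty":0.115,"tz":-0.01,"rx":0,"ry":0,"rz":0}]'
```

```text
time_s: 14.67
ee_pos: [0.5497, 0.02, 0.2172]
eef_rot: [3.141, -0.002, -2.894]
ft_force: [-0.6, -0.6, -0.2]
opening: 0.0106
gripper_force: 79.0
```

```bash
python3 -m inch '[{"claw":0,"tx":0.0005,"ty":0.001,"tz":-0.004,"rx":0,"ry":0,"rz":0},{"claw":0,"tx":0.0005,"ty":0.001,"tz":-0.008,"rx":0,"ry":0,"rz":0},{"claw":0,"tx":0.0005,"ty":0.001,"tz":-0.012,"rx":0,"ry":0,"rz":0},{"claw":0,"tx":0.0005,"ty":0.001,"tz":-0.016,"rx":0,"ry":0,"rz":0},{"claw":0,"tx":0.0005,"ty":0.001,"tz":-0.016,"rx":0,"ry":0,"rz":0},{"claw":0,"tx":0.0005,"ty":0.001,"tz":-0.016,"rx":0,"ry":0,"rz":0}]'
```

```text
time_s: 15.17
ee_pos: [0.5513, 0.0225, 0.2016]
eef_rot: [-3.142, 0.0, -2.892]
ft_force: [1.4, -0.2, -0.3]
opening: 0.01
gripper_force: 79.1
```

```bash
python3 -m inch '[{"claw":0,"tx":0,"ty":-0.0005,"tz":-0.004,"rx":0,"ry":0,"rz":0},{"claw":0,"tx":0,"ty":-0.0005,"tz":-0.008,"rx":0,"ry":0,"rz":0},{"claw":0,"tx":0,"ty":-0.0005,"tz":-0.011,"rx":0,"ry":0,"rz":0},{"claw":0,"tx":0,"ty":-0.0005,"tz":-0.011,"rx":0,"ry":0,"rz":0},{"claw":0,"tx":0,"ty":-0.0005,"tz":-0.011,"rx":0,"ry":0,"rz":0}]'
```

```text
time_s: 15.58
ee_pos: [0.5516, 0.0221, 0.1906]
eef_rot: [-3.142, 0.001, -2.892]
ft_force: [1.7, 0.7, -3.4]
opening: 0.0104
gripper_force: 79.0
```

```bash
python3 -m inch '[{"claw":0,"tx":0,"ty":0,"tz":-0.002,"rx":0,"ry":0,"rz":0},{"claw":0,"tx":0,"ty":0,"tz":-0.004,"rx":0,"ry":0,"rz":0},{"claw":0,"tx":0,"ty":0,"tz":-0.006,"rx":0,"ry":0,"rz":0},{"claw":0,"tx":0,"ty":0,"tz":-0.006,"rx":0,"ry":0,"rz":0},{"claw":0,"tx":0,"ty":0,"tz":-0.006,"rx":0,"ry":0,"rz":0},{"claw":0,"tx":0,"ty":0,"tz":-0.006,"rx":0,"ry":0,"rz":0}]' 100
```

```text
time_s: 16.08
ee_pos: [0.5516, 0.022, 0.1854]
eef_rot: [-3.141, 0.001, -2.892]
ft_force: [1.5, 0.7, 3.0]
opening: 0.0096
gripper_force: 102.5
```

Contact shows up where expected (TCP 0.185, 3 N or more). Now I press to the stop.

```bash
python3 -m inch '[{"claw":0,"tx":0,"ty":0,"tz":-0.002,"rx":0,"ry":0,"rz":0},{"claw":0,"tx":0,"ty":0,"tz":-0.004,"rx":0,"ry":0,"rz":0},{"claw":0,"tx":0,"ty":0,"tz":-0.006,"rx":0,"ry":0,"rz":0},{"claw":0,"tx":0,"ty":0,"tz":-0.006,"rx":0,"ry":0,"rz":0},{"claw":0,"tx":0,"ty":0,"tz":-0.006,"rx":0,"ry":0,"rz":0},{"claw":0,"tx":0,"ty":0,"tz":-0.006,"rx":0,"ry":0,"rz":0}]'
```

```text
time_s: 16.58
ee_pos: [0.5517, 0.022, 0.1799]
eef_rot: [-3.141, 0.001, -2.892]
ft_force: [0.3, 0.4, 7.8]
opening: 0.0092
gripper_force: 103.2
```

```bash
python3 -m inch '[{"claw":0,"tx":0,"ty":0,"tz":-0.001,"rx":0,"ry":0,"rz":0},{"claw":0,"tx":0,"ty":0,"tz":-0.002,"rx":0,"ry":0,"rz":0},{"claw":0,"tx":0,"ty":0,"tz":-0.002,"rx":0,"ry":0,"rz":0},{"claw":0,"tx":0,"ty":0,"tz":-0.002,"rx":0,"ry":0,"rz":0}]'
```

```text
time_s: 16.92
ee_pos: [0.5518, 0.022, 0.179]
eef_rot: [-3.141, 0.001, -2.892]
ft_force: [-0.3, 0.6, 13.6]
opening: 0.0093
gripper_force: 104.2
```

```bash
python3 -m inch '[{"claw":0,"tx":0,"ty":0,"tz":-0.001,"rx":0,"ry":0,"rz":0},{"claw":0,"tx":0,"ty":0,"tz":-0.002,"rx":0,"ry":0,"rz":0},{"claw":0,"tx":0,"ty":0,"tz":-0.002,"rx":0,"ry":0,"rz":0},{"claw":0,"tx":0,"ty":0,"tz":-0.002,"rx":0,"ry":0,"rz":0},{"claw":0,"tx":0,"ty":0,"tz":-0.002,"rx":0,"ry":0,"rz":0}]'
python3 - <<'E'
from h import *
t=shot("top");s=shot("scene");print(read_state()["ft_force"],read_state()["ee_pos"])
h=hsv(t);m=((h[...,1]<70)&(h[...,2]>170));print([b for b in blobs(t,m,100) if 200<b[2][3]*20 and b[1]<500])
E
```

```text
time_s: 17.33
ee_pos: [0.5521, 0.022, 0.1789]
eef_rot: [-3.141, 0.001, -2.892]
ft_force: [-5.1, 0.8, 22.9]
opening: 0.0095
gripper_force: 105.6
[-4.81841166  1.07480064 22.48938418] [0.55208081 0.02203163 0.17886431]
[(array([408.5, 141.4]), np.int32(369), array([393, 121,  36,  35], dtype=int32)), (array([329.8, 220.6]), np.int32(252), array([318, 184,  19,  54], dtype=int32)), (array([247.9, 226.1]), np.int32(173), array([238, 220,  19,  17], dtype=int32)), (array([435., 250.]), np.int32(256), array([426, 241,  19,  19], dtype=int32)), (array([316.7, 258. ]), np.int32(302), array([301, 243,  37,  30], dtype=int32)), (array([243.7, 260.2]), np.int32(111), array([233, 255,  18,  13], dtype=int32)), (array([279.5, 292.2]), np.int32(166), array([244, 288,  75,  18], dtype=int32))]
```

The force rose from 14 to 23 N with no further travel, so the shaft is at its stop. The third ring is still at (435,250). Handing in.

```bash
python3 -c "
from rig import *
print(sign_off())"
```

```text
the job is handed in; nothing more can be done
None
```

I handed the job in at about 17 s of robot time: two spacers and the grey knob are on the D-shaft, and the gripper is still holding the knob and shaft down at what the force readings show is the stop (about 23 N); the third spacer was not touched, and no verdict came back.

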